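# Set equal air gaps between rail-mounted relays with a spacer gauge

## Robot

A 6-joint arm with a two-finger parallel gripper is mounted at the origin on the work surface. World frame = base frame: x ahead of the robot, y to its left, z up, the work surface at z = 0. Lengths are in m, angles in rad, forces in N, time in s.
With the tool pointing down it reaches from about 0.35 to 0.725 m from the base axis. Payload 6 kg.
Tool frame: the origin (TCP) lies at the very end of the fingers, on their centre line; the grasp point (between the pads) lies 19 mm behind it; z points along the fingers, y is the direction in which the jaws open and shut (so a half turn about z gives the same grasp; the last joint's range is limited). The gripper opens to 85 mm and grips with 20 to 120 N. Pads are 22 mm wide; open, the fingers measure 114 mm over their backs; the gripper's body (76 mm by 85 mm) begins 54 mm behind the grasp point. The pads swing forward as they close: fully open they stand 13 mm farther back than shut.
Start: joints at [-0.786, 0.04, 0.085, 0, -1.615, -0.334], TCP at [0.261, -0.54, 0.231] pointing down, gripper open.
Joint ranges: [-2.56, 2.56], [-1.29, 2.01], [-1.08, 1.49], [-3.29, 1.98], [-2.81, -0.18], [-2.99, 2.99]. Speed limits (rad/s): [2.57, 2.57, 3.01, 3.14, 3.14, 3.14].

## Interface

Orientations are given as a 3x3 rotation matrix whose columns are the frame's x, y, z axes.
In Python, from bench import env, fingers, planner, readout, cams, workorder gives the robot as it stands. Calls block until the motion is done:
- env.move_pose(position, orientation): joint-space move of the TCP to a pose.
- env.servo_line(position, rotation=None, vel=0.15, f_stop=None): straight line of the TCP; rotation=None keeps the orientation; vel is the mean speed in m/s. With f_stop (N) it stops when the force on the tool has changed by that much, and returns True; else False.
- env.move_joints(angles): joint-space move.
- fingers.command_gripper(opening, newtons=None): finger opening in m; newtons is the grip in N (None keeps the last); returns when the fingers have stopped.
- env.dwell(seconds).
- planner.ik(position, orientation): joint angles nearest the present ones, or None.
- readout.observe(): the state.
- cams.snapshot(name): name is "side" or "top" or "wrist"; returns (picture, depth): 480x640x3 uint8, red, green, blue; 480x640 float32, m along the optical axis (not along the pixel's ray), 0 where there is no reading.
- cams.camera_model(name): a dict with "fx", "fy", "cx", "cy" (pixels), "R" (3x3) and "t" (3): a world point X has camera coordinates R X + t; the wrist camera has in their place "T_tool_cam" (4x4, takes a point from camera to tool coordinates, whose origin is the TCP and whose axes are the flange's). Camera axes: x right, y down, z forward; pixel columns grow to the right and rows downward; lengths in m; the calibration is good to about 2 mm. A picture is of the moment at which its call begins: read the wrist's pose just before it. camera_model takes no time and is no camera call.
A pose or a line that the arm cannot do raises env.IKError and nothing moves.
- workorder.job_done(): hands the job in, once; it reports no verdict.
The state is a dict: "t": time; "joint_pos": joint angles; "dq": joint speeds; "joint_torque": joint torques, N m; "tool_pos": TCP position; "tcp_rot": TCP orientation; "force": force on the tool from outside, world axes, zero at the start; "wrist_torque": the same for the moment, N m; "gripper_width": finger opening in m.
Only numpy, scipy, OpenCV 4.12 (cv2) and the standard library are available. Lean on these libraries where they do the work, as an engineer would, in place of code of your own. Each camera call takes 0.05 s, during which the arm holds its last target.

## Task

Using the orange spacer gauge, set equal air gaps along the rail: straddle the blue relay with the gauge, draw it towards the black power supply until the gauge's thick orange leg bears on the supply, and hold it pressed there lightly for a moment; then do the same with the white relay, so that the orange leg bears lightly on the blue relay without shifting it. Finally stand the gauge upright back on its dark rubber mat; never press hard, and leave the other things on the bench alone.

Things in the scene. Friction and masses are not known exactly. Their poses are not given: they have to be found in the camera images.
- supply_face (a point): Black power supply fixed at one end of the rail: 46 mm along the row, 90 mm across it (60 mm at the top), top 68 mm above the bench. Point: middle of the top edge of its flat upright face that looks along the row to the relays. Axes: y along the row, from the supply to the relays; x across the row; z up.
- relay_blue_top (a point): Blue relay, next to the supply: 22 mm along the row, 80 mm across it (upper 10 mm only 48 mm across), underside 10 mm and top 68 mm above the bench. Point: centre of its top; axes as for the supply.
- relay_white_top (a point): White relay, next along the row after the blue one; same size, point and axes.
- gauge_grip (a point): Spacer gauge, about 120 g, 84 mm tall: a fork with a yellow handle block 30 (x) x 24 (y) x 46 mm (z) clamped on top; it stands on its two legs on the mat. Point: the handle's centre, 61 mm above the leg tips, 33 mm above the bridge's underside. Axes: y from the thick orange leg to the thin dark leg, z up. The handle may sit up to 7 mm off the slot's middle in y; this pose does not tell it.
- gauge: The same gauge; origin at leg-tip level under the handle. Orange bridge 10 mm thick; legs 28 mm long, 40 mm wide in x, round tips. From the slot's middle: orange leg y -30 to -18 mm, dark leg +18 to +26 mm; the 36 mm slot goes over a 22 mm relay. In use the orange leg is on the relay's supply side, the dark leg pulls; when the orange leg bears on the neighbour the gap is 26 mm.
- chassis: Aluminium plate 130 x 300 x 3 mm with steel rail, carrying the supply; all fixed to the bench. Origin on the bench under the middle of the plate, y along the row, away from the supply. A small green clamp, 40 mm high, is fixed at the far end, its near face 216 mm from the supply's face.
- relay_blue: The same blue relay; origin at the centre of its underside. It slides only along the rail, held by friction: about 4 N moves it and it stays where left. It starts at a clear gap of 32 to 42 mm from the supply's face; the gauge sets 26 mm.
- relay_white: The same white relay; origin at the centre of its underside. Same 4 N friction. It starts at a clear gap of 30 to 52 mm from the blue relay; the gauge sets 26 mm. Pushed against the blue relay through the gauge, both together need about 8 N to slide, and then the blue relay shifts.
- mat_top (a point): Dark rubber mat, fixed, 140 (x) x 130 (y) x 3 mm: centre of its top. The gauge starts standing on it and goes back on it.
- meter: Bystander: black handheld multimeter, 160 x 85 x 37 mm, lying flat; origin at the centre of its underside.
- screwdriver: Bystander: screwdriver lying on the bench; origin under its middle.
- parts_bin: Bystander: open blue parts bin, 90 x 120 x 50 mm; origin at the centre of its underside.
There are look-alikes about, which are no part of the job. Of the things that look like the gauge, the smallest one is meant.

How it is judged:
On the way, in this order (a step that is already met when the one before it is completed fails the run):
1. the blue relay is drawn up with the gauge: gap 26 mm within 1.5 mm, the gauge bearing on the supply and on the blue relay, each with over 1 N (y of relay_blue_top in the frame of supply_face between 0.0355 and 0.0385 m and contact force between gauge and chassis above 1 N and contact force between gauge and relay_blue above 1 N), for 0.2 s.
2. the white relay is drawn up with the gauge: gap 26 mm within 1.5 mm, the gauge bearing on both relays, each with over 1 N (y of relay_white_top in the frame of relay_blue_top between 0.0465 and 0.0495 m and contact force between gauge and relay_blue above 1 N and contact force between gauge and relay_white above 1 N), for 0.2 s.
At the end, for the whole second after the job is handed in: Both clear gaps (supply to blue relay, blue relay to white relay) are 26 mm within 1.5 mm, and the gauge stands upright and still on its mat, within 50 mm of the mat's centre (y of relay_blue_top in the frame of supply_face between 0.0355 and 0.0385 m and y of relay_white_top in the frame of relay_blue_top between 0.0465 and 0.0495 m and horizontal distance between gauge and mat_top below 0.05 m and height (world z) of gauge below 0.007 m and angle between gauge's own z axis and vertical below 0.1 rad and linear speed of gauge below 0.02 m/s); the robot touches nothing.
It fails at once if the gauge presses on the supply or its plate with over 22 N (contact force between gauge and chassis above 22 N).
It fails at once if the gauge presses on a relay with over 22 N (contact force between gauge and relay_blue above 22 N or contact force between gauge and relay_white above 22 N).
It fails at once if a bystander is moved by over 15 mm (distance of any of meter, screwdriver, parts_bin from where it was at the start of the episode above 0.015 m).
It also fails if it takes over 67 s, if anything falls off the work surface, if the arm or the gripper's body presses on something with over 40 N, if the wrist force passes 120 N, or if a joint passes its speed limit or range.

## Working session

There is one attempt and no reset: what is moved stays moved. The work goes in short steps, each a Python script; the robot and the scene stay as the last script left them, time stands still between calls to the robot, and variables do not carry over. Pictures are saved under pics/ and viewed, and the job is handed in when it is done.

```bash
ls; mkdir -p pics; python3 - <<'E'
from bench import env, fingers, planner, readout, cams, workorder
import cv2,numpy as np
s=readout.observe(); print(s['t'],s['tool_pos'],s['tcp_rot'],s['force'],s['gripper_width'])
for n in ['top','side']:
    im,d=cams.snapshot(n); cv2.imwrite(f'pics/{n}0.png',im[:,:,::-1]); np.savez(f'{n}0.npz',im=im,d=d)
    m=cams.camera_model(n);print(n,m)
print(cams.camera_model('wrist'))
E
```

```text
pics
0.0 [ 0.26135763 -0.53972902  0.23025653] [[-9.00078360e-01 -4.35727234e-01 -8.50651268e-04]
 [-4.35728054e-01  9.00077046e-01  1.54058535e-03]
 [ 9.43766883e-05  1.75730016e-03 -9.99998451e-01]] [0.60656888 0.45737279 0.79861087] 0.08531372161324381
top {'fx': 448.55061593552085, 'fy': 448.55061593552085, 'cx': 319.51663563925644, 'cy': 239.81367693908848, 'R': array([[ 0.00485214, -0.99913926, -0.04119709],
       [-0.99874561, -0.00278884, -0.0499942 ],
       [ 0.04983628,  0.04138799, -0.99789948]]), 't': array([-0.10024736,  0.57275108,  0.8305496 ])}
side {'fx': 472.7815581763824, 'fy': 472.7815581763824, 'cx': 319.4602637662251, 'cy': 239.04854101726565, 'R': array([[-0.91757194, -0.39747257,  0.00879127],
       [-0.29365311,  0.66266501, -0.68894335],
       [ 0.26801041, -0.63473667, -0.72476187]]), 't': array([0.44893628, 0.30164518, 0.72457227])}
{'fx': 416.2732096743906, 'fy': 416.2732096743906, 'cx': 317.0465571118736, 'cy': 241.2662406312443, 'T_tool_cam': array([[ 1.36071093e-03, -9.52501742e-01, -3.04530097e-01,
         7.85853903e-02],
       [ 9.99999005e-01,  1.18295134e-03,  7.68220825e-04,
        -7.25335389e-04],
       [-3.71487389e-04, -3.04530839e-01,  9.52502404e-01,
        -1.42339753e-01],
       [ 0.00000000e+00,  0.00000000e+00,  0.00000000e+00,
         1.00000000e+00]])}
```

View pics/top0.png

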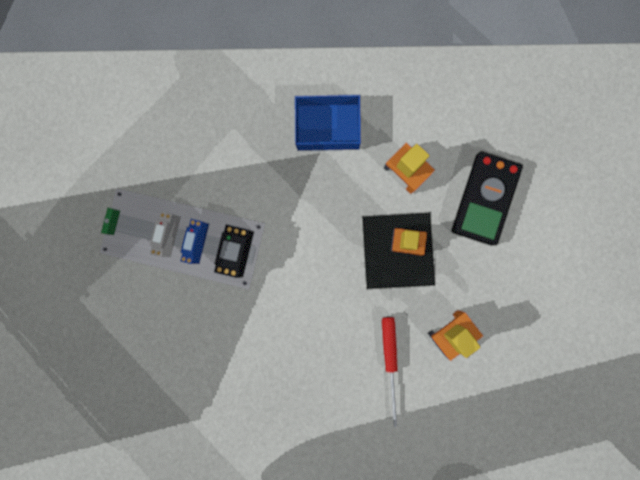

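View pics/side0.png

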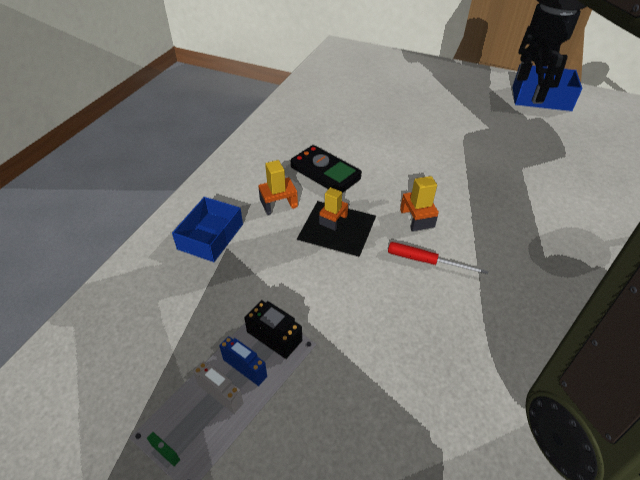

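The top view shows three look-alike gauges at (409,241) on the mat, (410,167), and (456,336). The one on the mat looks smallest. The row runs left from the black supply (235,250): blue relay (194,241), white relay (163,234), green clamp (110,221). I'll measure each one roughly and enlarge the candidates.

```bash
cat > h.py <<'E'
from bench import env, fingers, planner, readout, cams, workorder
import cv2,numpy as np
def mod(name,s=None):
    m=cams.camera_model(name)
    if name=='wrist':
        T=np.eye(4);T[:3,:3]=s['tcp_rot'];T[:3,3]=s['tool_pos'];W=T@m['T_tool_cam']
        return m,W[:3,:3],W[:3,3]
    R=np.array(m['R']);return m,R.T,-R.T@np.array(m['t'])
def ray(M,u,v,z):
    m,R,o=M; d=R@np.array([(u-m['cx'])/m['fx'],(v-m['cy'])/m['fy'],1.]); return o+d*(z-o[2])/d[2]
def cloud(M,d):
    m,R,o=M; v,u=np.mgrid[:480,:640]
    p=np.stack([(u-m['cx'])/m['fx'],(v-m['cy'])/m['fy'],np.ones_like(d)],-1)*d[...,None]
    return p@R.T+o
def proj(M,X):
    m,R,o=M; c=R.T@(np.asarray(X)-o); return m['fx']*c[0]/c[2]+m['cx'],m['fy']*c[1]/c[2]+m['cy']
E
python3 - <<'E'
from h import *
z=np.load('top0.npz');im=z['im'];d=z['d'];M=mod('top')
P=cloud(M,d)
hsv=cv2.cvtColor(im,cv2.COLOR_RGB2HSV)
for n,lo,hi in [('yellow',(22,120,80),(35,255,255)),('orange',(8,150,80),(20,255,255)),('blue',(105,120,40),(130,255,255)),('green',(50,80,30),(80,255,255))]:
    k=cv2.inRange(hsv,lo,hi);c,l,st,ce=cv2.connectedComponentsWithStats(k)
    for i in range(1,c):
        if st[i,4]>60:
            q=P[(l==i)&(d>0)]; print(n,ce[i].round(0),st[i,4],'zmax %.3f'%np.percentile(q[:,2],95),np.median(q,0).round(3))
for n,(u,v) in dict(sup=(235,250),blue=(194,241),white=(163,234),clamp=(110,221)).items(): print(n,P[v,u].round(3),ray(M,u,v,.068).round(3))
c=im[140:370,340:510];cv2.imwrite('pics/cropg.png',cv2.resize(c,None,fx=2.6,fy=2.6,interpolation=cv2.INTER_CUBIC)[:,:,::-1])
# mat
k=(im.max(2)<45).astype(np.uint8)
c,l,st,ce=cv2.connectedComponentsWithStats(k)
for i in range(1,c):
    if st[i,4]>300: print('dark',ce[i].round(),st[i])
E
```

```text
yellow [412. 160.] 558 zmax 0.112 [ 0.702 -0.255  0.11 ]
yellow [409. 239.] 301 zmax 0.089 [ 0.571 -0.254  0.087]
yellow [462. 340.] 638 zmax 0.112 [ 0.405 -0.335  0.11 ]
orange [410. 170.] 689 zmax 0.053 [ 0.695 -0.262  0.05 ]
orange [409. 243.] 450 zmax 0.044 [ 0.566 -0.261  0.041]
orange [455. 333.] 751 zmax 0.054 [ 0.409 -0.334  0.05 ]
blue [327. 122.] 3416 zmax 0.049 [ 0.799 -0.112  0.005]
blue [196. 242.] 521 zmax 0.070 [0.565 0.123 0.056]
green [482. 220.] 1043 zmax 0.034 [ 0.609 -0.393  0.031]
green [110. 221.] 287 zmax 0.043 [0.606 0.293 0.037]
sup [0.552 0.048 0.073] [0.552 0.049 0.068]
blue [0.568 0.122 0.07 ] [0.568 0.123 0.068]
white [0.58  0.178 0.07 ] [0.58  0.179 0.068]
clamp [0.606 0.291 0.039] [0.603 0.276 0.068]
dark [487. 192.] [ 452  152   70   92 2171]
dark [396. 252.] [ 363  214   71   74 3836]
dark [235. 251.] [215 226  38  51 788]
```

View pics/cropg.png

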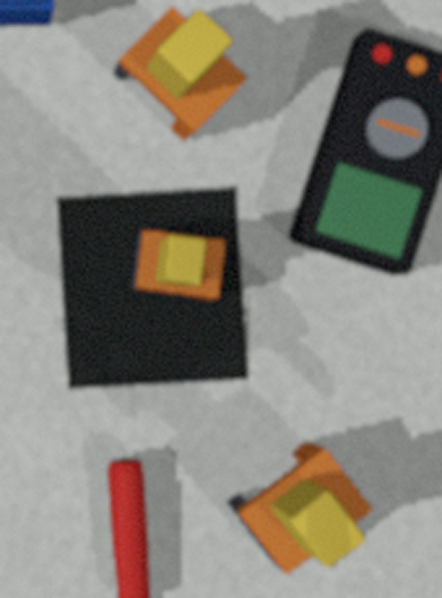

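The mat gauge at (409,241) is the smallest: its top is at 0.087 m (84 mm plus the 3 mm mat), while the other two reach 0.11 m. It is the only one standing on the mat, so it's the one meant. Next I'll take close wrist views of the gauge and the row.

```bash
python3 - <<'E'
from h import *
def Rz(a): # tool down, tool y along row axis of yaw a
    y=np.array([-np.sin(a),np.cos(a),0]);z=np.array([0,0,-1.]);x=np.cross(y,z);return np.stack([x,y,z],1)
a=-np.radians(10)
for n,p in [('row',[0.575,0.115,0.26]),('gau',[0.569,-0.257,0.25])][::-1]:
    env.move_pose(p,Rz(a)); env.dwell(0.3)
    s=readout.observe(); im,d=cams.snapshot('wrist')
    print(n,s['t'],s['tool_pos'],np.round(s['joint_pos'],2),np.round(s['force'],2),cams.camera_model('wrist')['cx'])
    cv2.imwrite(f'pics/w_{n}.png',im[:,:,::-1]); np.savez(f'w_{n}.npz',im=im,d=d,tool_pos=s['tool_pos'],tcp_rot=s['tcp_rot'])
E
```

```text
gau 1.9417 [ 0.56871245 -0.25755205  0.25005135] [-0.11  0.11  0.19  0.   -1.65 -1.64] [ 0.08 -0.2   0.12] 317.0465571118736
row 3.6833 [0.57515679 0.11433019 0.25995933] [ 0.54  0.01  0.11  0.   -1.67 -2.28] [-0.51 -0.26  0.54] 317.0465571118736
```

View pics/w_gau.png

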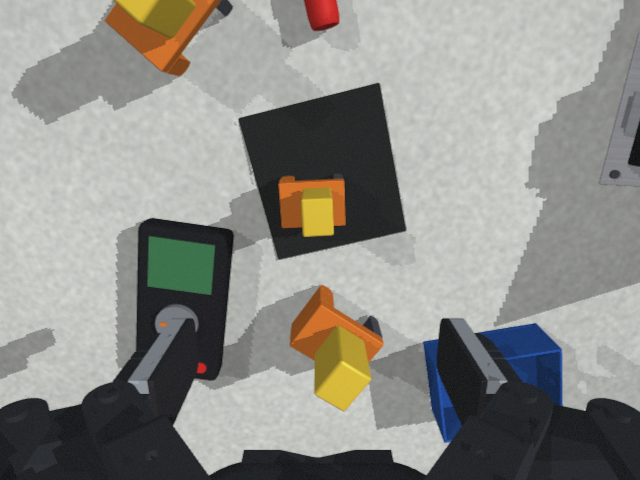

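View pics/w_row.png

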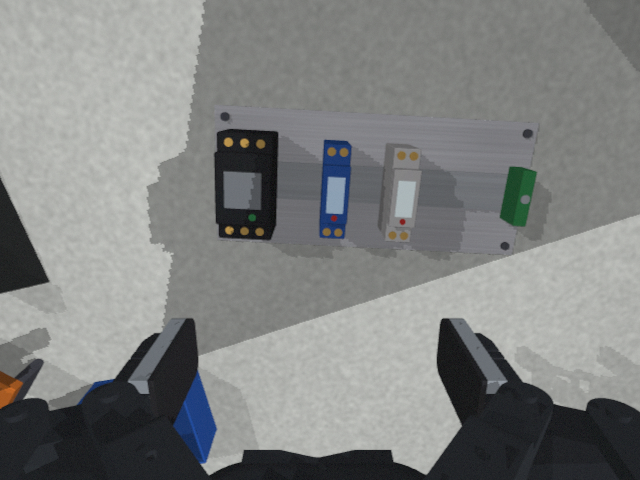

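The wrist view over the gauge shows the handle at about (317,212), the orange leg stub on the left at (287,180), and the dark leg on the right at (337,177). So gauge y points along world +y, the same way as the row. In the row view the supply face edge is near column 277, the blue relay at column 335 and the white at 403. Now I'll measure these.

```bash
python3 - <<'E'
from h import *
def rect(Q,name):
    r=cv2.minAreaRect((Q*1000).astype(np.float32)); b=cv2.boxPoints(r); print(name,len(Q),'c',np.round(r[0],1),'size',np.round(r[1],1),'ang',round(r[2],1))
    return r
z=np.load('w_gau.npz');im=z['im'];s=dict(tool_pos=z['tool_pos'],tcp_rot=z['tcp_rot']);M=mod('wrist',s);d=z['d']
P=cloud(M,d);hsv=cv2.cvtColor(im,cv2.COLOR_RGB2HSV)
box=np.zeros(d.shape,bool);box[165:260,265:360]=1
yel=(cv2.inRange(hsv,(22,100,60),(36,255,255))>0)&box; org=(cv2.inRange(hsv,(5,120,50),(20,255,255))>0)&box
print('yel z',np.percentile(P[yel][:,2],[2,10,50,90,98]).round(4),'org z',np.percentile(P[org][:,2],[2,10,30,50,90,98]).round(4))
# top faces by colour & height, rays onto plane
def plane(mask,zz):
    v,u=np.nonzero(mask);return np.array([ray(M,a,b,zz)[:2] for a,b in zip(u,v)])
yt=yel&(P[...,2]>0.083); ot=org&(P[...,2]>0.037)
rect(plane(yt,.087),'handle top'); rect(plane(ot,.041),'bridge top')
k=(im.max(2)<60)&(P[...,2]<.01);k[:80]=0;k[265:]=0;k[:,:230]=0;k[:,415:]=0
rect(plane(k,.003),'mat')
np.savez('g.npz',yt=yt,ot=ot)
c=im[160:250,265:365];cv2.imwrite('pics/cg.png',cv2.resize(c,None,fx=6,fy=6,interpolation=cv2.INTER_CUBIC)[:,:,::-1])
z=np.load('w_row.npz');im=z['im'];s=dict(tool_pos=z['tool_pos'],tcp_rot=z['tcp_rot']);M=mod('wrist',s);d=z['d']
P=cloud(M,d)
t=(P[...,2]>.060)&(P[...,2]<.078);t[260:]=0;t[:,:200]=0
n,l,st,ce=cv2.connectedComponentsWithStats(t.astype(np.uint8))
for i in range(1,n):
    if st[i,4]>150:
        print(ce[i].round(),st[i],'z',np.median(P[l==i][:,2]).round(4)); rect(plane(l==i,.068),'top')
c=im[110:260,205:545];cv2.imwrite('pics/cr.png',cv2.resize(c,None,fx=2.35,fy=2.35,interpolation=cv2.INTER_CUBIC)[:,:,::-1])
E
```

```text
yel z [0.0466 0.0653 0.0863 0.0874 0.0881] org z [0.0026 0.0348 0.0399 0.0405 0.0416 0.0425]
handle top 1181 c [ 567.2 -258.1] size [23.2 33.6] ang 83.4
bridge top 1784 c [ 568.  -262.4] size [55.7 41.2] ang 83.0
mat 16668 c [ 554. -267.] size [138.1 166.3] ang 3.5
[243. 188.] [ 215  151   58   76 4171] z 0.0679
top 4171 c [549.7  57.4] size [46.3 60.2] ang 77.0
[335. 194.] [ 321  164   31   61 1584] z 0.0678
top 1584 c [566.7 130.2] size [22.  48.7] ang 76.9
[404. 197.] [ 388  168   34   60 1654] z 0.0677
top 1654 c [579.4 184.9] size [23.2 48.7] ang 76.9
```

View pics/cg.png

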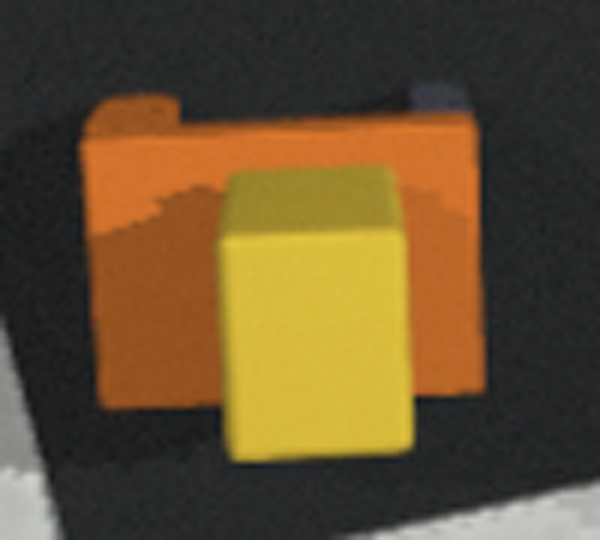

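View pics/cr.png

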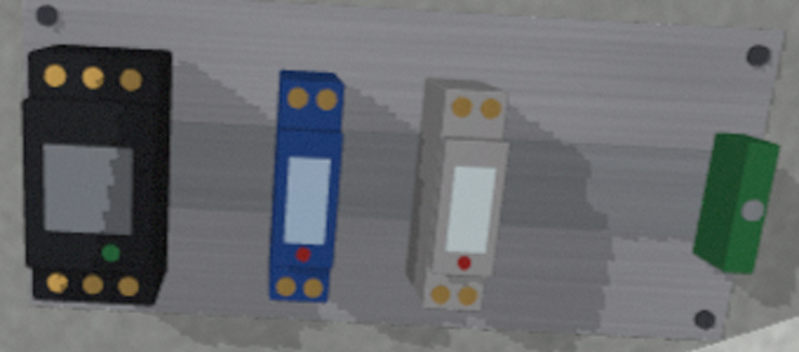

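The measurements match the given sizes:

| Item | Measured size (mm) | Given size (mm) |
|---|---|---|
| Supply top | 46.3×60.2 | 46×60 |
| Blue relay top | 22.0×48.7 | 22×48 |
| White relay top | 23.2×48.7 | 22×48 |
| Gauge bridge | 55.7×41.2 | 56×40 |

Tops measure 0.068 m. The row yaw is −13.1°, and the clear gaps are about 40.8 and 34.2 mm. Gauge yaw is −7°, with the handle about 2.2 mm towards the dark leg from the slot's middle. Next step is the grasp.

```bash
cat >> h.py <<'E'
def Rz(a):
    y=np.array([-np.sin(a),np.cos(a),0]);z=np.array([0,0,-1.]);x=np.cross(y,z);return np.stack([x,y,z],1)
AG=-np.radians(7.0); AR=-np.radians(13.1)
ROW=np.array([-np.sin(AR),np.cos(AR),0])
GP=np.array([.5685,-.2583])
def F(n=10,ax=ROW):
    f=[]
    for _ in range(n): f.append(readout.observe()['force']); env.dwell(0.01)
    return np.mean(f,0)
def snap(name,fn):
    s=readout.observe(); im,d=cams.snapshot(name); cv2.imwrite('pics/'+fn+'.png',im[:,:,::-1]); np.savez(fn+'.npz',im=im,d=d,tool_pos=s['tool_pos'],tcp_rot=s['tcp_rot']); return s,im,d
E
python3 - <<'E'
from h import *
env.move_pose([*GP,0.14],Rz(AG)); fingers.command_gripper(0.06,80)
env.servo_line([*GP,0.049],vel=0.12,f_stop=10)
s=readout.observe();print(s['t'],s['tool_pos'],s['force'])
fingers.command_gripper(0.0,80)
s=readout.observe();print(s['t'],s['tool_pos'],s['force'],s['gripper_width'])
env.servo_line([*GP,0.15],vel=0.15)
s=readout.observe();print(s['t'],s['tool_pos'],s['force'],s['gripper_width'])
snap('wrist','w_held'); snap('side','s_held')
E
```

```text
6.475 [ 0.56908268 -0.25854918  0.05008228] [-0.04530585 -0.67620679  0.09167223]
6.8917 [ 0.56891242 -0.25838324  0.04984145] [-0.554917    0.65839472  2.94686935] 0.023326822757814517
7.7167 [ 0.56790796 -0.25792477  0.14830314] [-0.21288392 -0.69747062 -2.44770712] 0.023288641385630596
```

View pics/w_held.png

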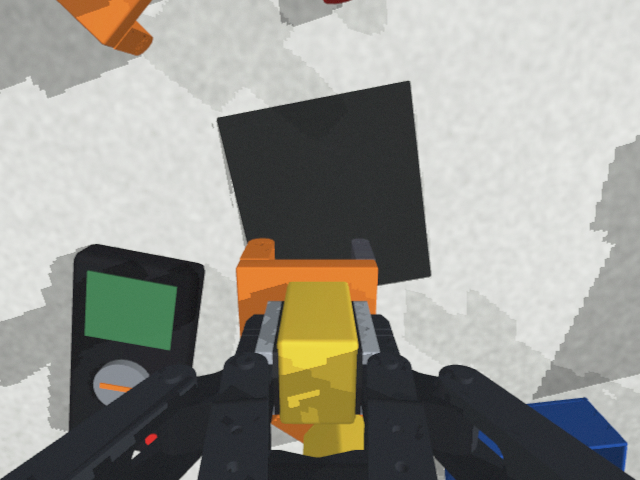

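View pics/s_held.png

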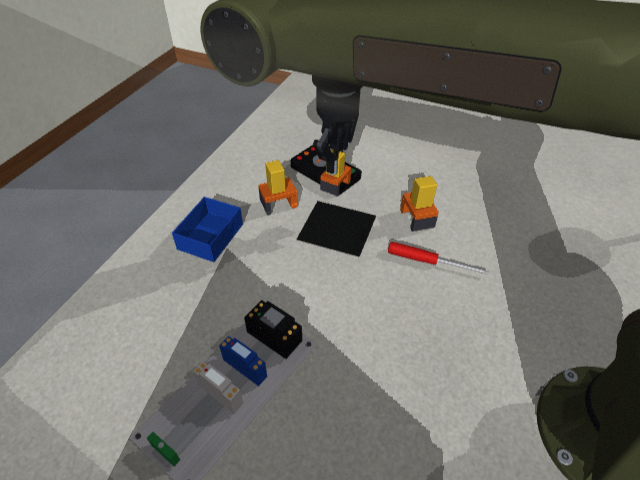

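The gauge is held squarely: bridge front edge level at row 262, columns 237–378, handle base at 288–350. That puts the handle offset at about 2.4 mm, which agrees with the first estimate. Now to straddle the blue relay.

```bash
cat >> h.py <<'E'
OFF=0.0024; TIP=0.047
BL=np.array([.5667,.1302,0]); WH=np.array([.5794,.1849,0]); SU=np.array([.5497,.0574,0])
E
python3 - <<'E'
from h import *
p=BL+OFF*ROW
env.move_pose([p[0],p[1],0.165],Rz(AR)); env.dwell(0.2)
s=readout.observe();print(s['t'],s['tool_pos'],p,s['force'])
snap('wrist','w_b0'); 
E
```

```text
9.4667 [0.56745295 0.1316156  0.1649088 ] [0.56724396 0.13253754 0.        ] [ 0.23899527 -0.24440605 -2.24872212]
```

View pics/w_b0.png

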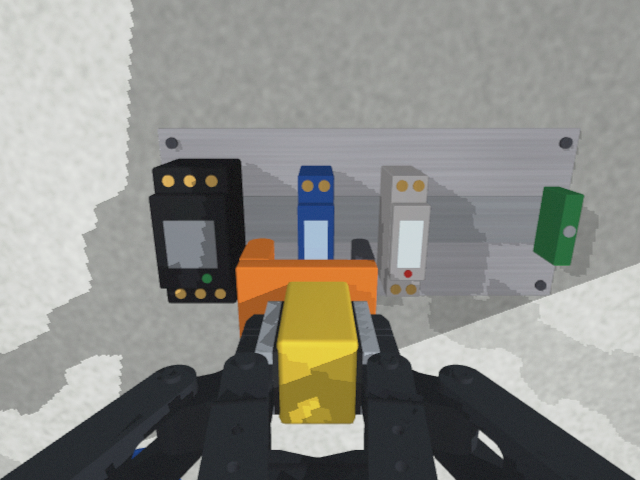

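The blue relay (columns 299–334) sits between the leg inner edges (275 and 352), the relay edges are parallel to the gauge, and the yaw matches. Descending and then drawing.

```bash
python3 - <<'E'
from h import *
p=BL+OFF*ROW
hit=env.servo_line([p[0],p[1],0.092],rotation=Rz(AR),vel=0.06,f_stop=5)
env.dwell(0.2)
s=readout.observe();f0=F();print(hit,s['t'],s['tool_pos'],f0)
np.save('f0.npy',f0)
if not hit:
    # travel to contact 7 mm, then drag; stop short 4 mm of supply contact
    q=p-0.017*ROW
    h=env.servo_line([q[0],q[1],0.092],vel=0.015,f_stop=7.5)
    s=readout.observe();f=F();print(h,s['t'],s['tool_pos'],'along',(s['tool_pos']-p)@ROW,'F',(f-f0)@ROW,f-f0)
snap('wrist','w_b1'); 
E
```

```text
False 11.0833 [0.56736486 0.13258922 0.0922951 ] [ 0.03529034 -0.05529026 -1.42469171]
False 12.45 [0.56336109 0.11597688 0.09195344] along -0.017009745191285834 F 3.878787569767613 [ 1.16004877  3.71247456 -0.89855611]
```

View pics/w_b1.png

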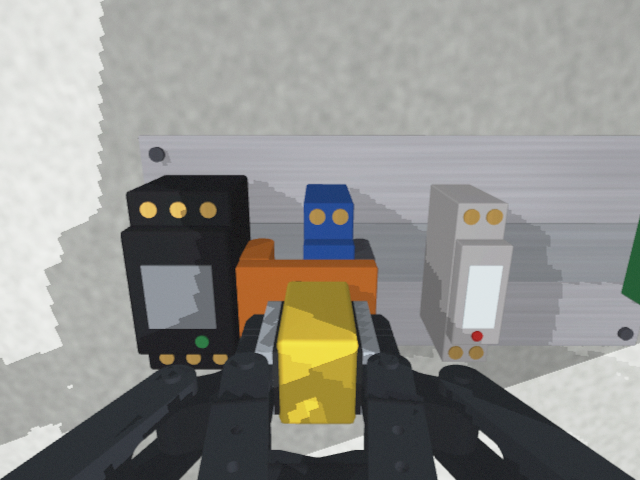

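The blue relay (columns 304–353) now touches the dark leg and drags at a steady 3.9 N. The orange leg is still a few mm from the supply. Closing slowly.

```bash
python3 - <<'E'
from h import *
p=BL+OFF*ROW; f0=np.load('f0.npy')
q=p-0.026*ROW
h=env.servo_line([q[0],q[1],0.092],vel=0.004,f_stop=4.0)
s=readout.observe();f=F();print(h,s['t'],s['tool_pos'],'along',(s['tool_pos']-p)@ROW,'F',(f-f0)@ROW,f-f0)
env.dwell(0.4)
s=readout.observe();f=F();print(h,s['t'],'along',(s['tool_pos']-p)@ROW,'F',(f-f0)@ROW,f-f0,s['wrist_torque'])
snap('wrist','w_b2')
E
```

```text
True 14.0417 [0.5618652  0.11096168 0.09132542] along -0.02223347571837455 F 0.6356966378458443 [ 0.01694112  0.64873974 -0.06726175]
True 14.525 along -0.021520770389329532 F -0.004106379535231812 [ 0.34511331 -0.08452648 -0.13890527] [-0.0056194  -0.00291932  0.05610955]
```

View pics/w_b2.png

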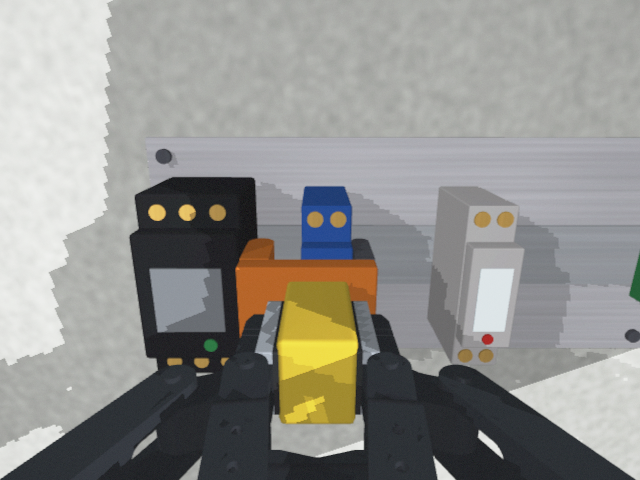

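It stopped at 22.2 mm of travel (21.8 expected), but the arm relaxed after the stop and the force dropped to 0. I'll press again in small position steps and hold at a measured force.

```bash
cat >> h.py <<'E'
def press(p,z,start,step,target,maxn,f0,lim=12,Rm=None):
    a=start
    for i in range(maxn):
        q=p-a*ROW
        env.servo_line([q[0],q[1],z],rotation=Rm,vel=0.01)
        env.dwell(0.08); f=(F(8)-f0)@ROW; s=readout.observe()
        print('%.2f cmd %.2f act %.2f F %.2f'%(s['t'],a*1e3,-(s['tool_pos']-p)@ROW*1e3,f))
        if f>=target: return a,f
        a+=step
    return a,f
E
python3 - <<'E'
from h import *
p=BL+OFF*ROW; f0=np.load('f0.npy')
a,f=press(p,.092,.0215,.0003,6.5,12,f0,Rm=Rz(AR))
env.dwell(0.5); print((F()-f0),(F()-f0)@ROW, readout.observe()['t'])
E
```

```text
15.12 cmd 21.50 act 21.48 F 0.08
15.52 cmd 21.80 act 21.81 F -0.19
15.92 cmd 22.10 act 22.08 F 0.10
16.32 cmd 22.40 act 22.21 F 0.88
16.72 cmd 22.70 act 22.32 F 3.52
17.12 cmd 23.00 act 22.34 F 5.32
17.52 cmd 23.30 act 22.36 F 5.91
17.92 cmd 23.60 act 22.37 F 6.40
18.32 cmd 23.90 act 22.42 F 7.44
[ 1.30545728  7.36533475 -1.0497421 ] 7.3119549626393905 18.9833
```

```bash
python3 - <<'E'
from h import *
p=BL+OFF*ROW; f0=np.load('f0.npy')
a,f=press(p,.092,.0242,.0003,9.3,6,f0,Rm=Rz(AR))
env.dwell(0.4); s=readout.observe(); print((F()-f0),(F()-f0)@ROW, s['t'],s['wrist_torque'])
snap('wrist','w_b3'); snap('side','s_b3')
E
python3 - <<'E'
from h import *
z=np.load('s_b3.npz');im=z['im'][280:460,150:330];cv2.imwrite('pics/s_b3c.png',cv2.resize(im,None,fx=3.3,fy=3.3,interpolation=cv2.INTER_CUBIC)[:,:,::-1])
z=np.load('w_b3.npz');im=z['im'][160:300,110:410];cv2.imwrite('pics/w_b3c.png',cv2.resize(im,None,fx=2.6,fy=2.6,interpolation=cv2.INTER_CUBIC)[:,:,::-1])
E
```

```text
19.38 cmd 24.20 act 22.47 F 8.65
19.78 cmd 24.50 act 22.48 F 8.92
20.18 cmd 24.80 act 22.54 F 9.90
[ 1.48709989  9.54825884 -0.9851128 ] 9.78780536351527 20.5833 [ 3.50004671 -0.53981223 -0.08182194]
```

View pics/w_b3c.png

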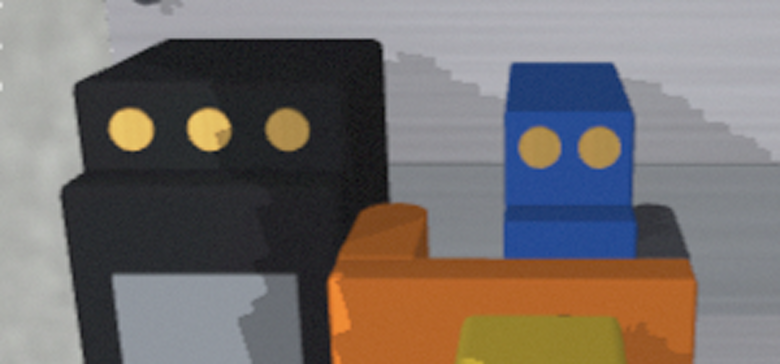

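View pics/s_b3c.png

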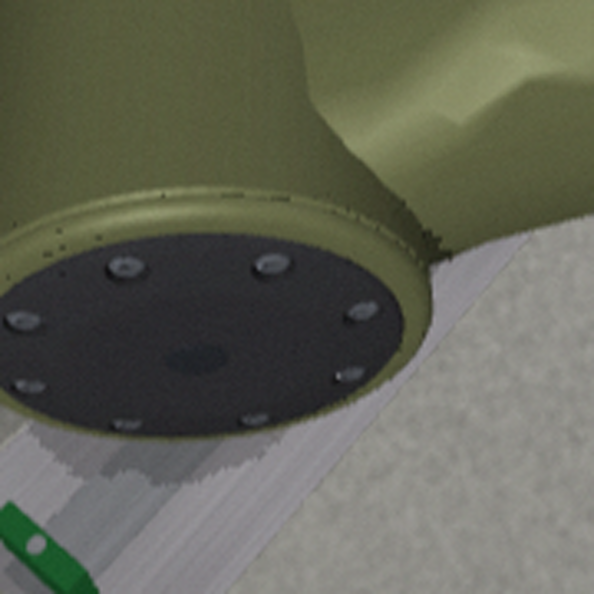

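The orange leg bears on the supply and the blue relay sits against the dark leg at a total of 9.8 N, so about 4 N on the relay and 6 N on the supply. Now back off, lift, and check the gap.

```bash
cat >> h.py <<'E'
def rowmeas(fn):
    z=np.load(fn+'.npz');M=mod('wrist',z);P=cloud(M,z['d']);im=z['im']
    rel=P-SU; al=rel@ROW; ac=rel@np.array([ROW[1],-ROW[0],0])
    t=(abs(P[...,2]-.068)<.004)&(abs(ac)<.05)&(al>-.035)&(al<.19)
    n,l,st,ce=cv2.connectedComponentsWithStats(t.astype(np.uint8)); out=[]
    for i in range(1,n):
        if st[i,4]>150:
            v,u=np.nonzero(l==i); Q=np.array([ray(M,a,b,.068) for a,b in zip(u,v)])-SU
            A=Q@ROW*1e3;r=cv2.minAreaRect((Q[:,:2]*1000).astype(np.float32))
            print(ce[i].round(),st[i,4],'along lo/hi %.1f %.1f'%tuple(np.percentile(A,[.7,99.3])),'rect',np.round(r[1],1),round(r[2],1),'c',np.round(r[0]+SU[:2]*1e3,1))
E
python3 - <<'E'
from h import *
p=BL+OFF*ROW
q=p-0.0155*ROW
env.servo_line([q[0],q[1],.092],vel=0.02)
env.servo_line([q[0],q[1],.150],vel=0.08)
q=p-0.0155*ROW+0.03*ROW+.06*np.array([ROW[1],-ROW[0],0])   # shift so camera sees past gauge
env.move_pose([q[0],q[1],.22],Rz(AR)); env.dwell(.3)
s,im,d=snap('wrist','w_r2'); print(s['t'],s['tool_pos'],s['force'])
rowmeas('w_r2'); rowmeas('w_row')
E
```

```text
23.1167 [0.62833293 0.13292262 0.21943147] [ 0.16980439 -0.46120345 -1.78324763]
[185. 136.] 5939 along lo/hi -22.7 22.7 rect [46.2 58.7] 77.0 c [550.3  57.4]
[272. 137.] 2274 along lo/hi 48.5 70.2 rect [22.1 46.7] 76.9 c [563.9 115.1]
[377. 137.] 2284 along lo/hi 120.5 142.4 rect [22.2 46.7] 77.0 c [580.1 185.3]
[243. 189.] 4102 along lo/hi -22.8 22.3 rect [45.9 59.8] 76.8 c [549.9  57.1]
[336. 194.] 1568 along lo/hi 64.0 85.6 rect [22.  48.2] 76.9 c [566.9 130.1]
[405. 198.] 1589 along lo/hi 120.2 142.3 rect [22.5 48.2] 76.8 c [579.7 185.2]
```

View pics/w_r2.png

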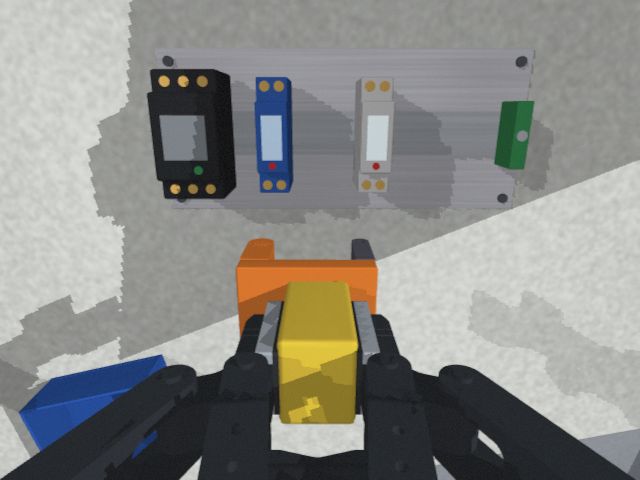

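The blue gap measures 25.8 mm, within 26 ± 1.5 mm, and the gauge hasn't shifted in the grip. The white relay is at (0.5799, 0.1852), so contact with the blue relay should come at about 31 mm of travel. Now the white relay.

```bash
cat >> h.py <<'E'
WH2=np.array([.5799,.1852,0])
E
python3 - <<'E'
from h import *
p=WH2+OFF*ROW
env.move_pose([p[0],p[1],0.155],Rz(AR))
hit=env.servo_line([p[0],p[1],0.092],rotation=Rz(AR),vel=0.06,f_stop=5)
env.dwell(0.25)
s=readout.observe();f0=F();print(hit,s['t'],s['tool_pos'],p,f0)
np.save('f1.npy',f0)
if not hit:
    q=p-0.028*ROW
    h=env.servo_line([q[0],q[1],0.092],vel=0.015,f_stop=7)
    s=readout.observe();f=F();print(h,s['t'],'along',(s['tool_pos']-p)@ROW,'F',(f-f0)@ROW,f-f0)
    if not h: press(p,.092,.0284,.0003,4.9,9,f0,Rm=Rz(AR))
snap('wrist','w_w1'); 
E
```

```text
False 25.0917 [0.5805606  0.18759678 0.09231928] [0.58044396 0.18753754 0.        ] [ 0.18802644  0.03158235 -1.30078631]
False 27.1917 along -0.028001296280031823 F 3.649605960457298 [ 0.53102547  3.62354767 -0.83165785]
27.68 cmd 28.40 act 28.38 F 3.97
28.07 cmd 28.70 act 28.70 F 3.91
28.48 cmd 29.00 act 29.05 F 3.71
28.88 cmd 29.30 act 29.31 F 3.79
29.27 cmd 29.60 act 29.61 F 3.94
29.68 cmd 29.90 act 29.90 F 3.73
30.07 cmd 30.20 act 30.21 F 3.89
30.48 cmd 30.50 act 30.51 F 3.69
30.88 cmd 30.80 act 30.78 F 4.10
```

View pics/w_w1.png

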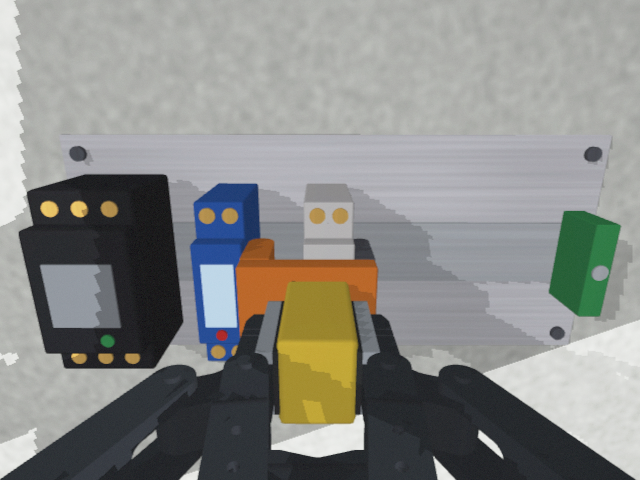

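Steady 3.9 N drag on the white relay, not yet bearing on the blue. Continuing in finer steps.

```bash
python3 - <<'E'
from h import *
p=WH2+OFF*ROW; f0=np.load('f1.npy')
a,f=press(p,.092,.0310,.0002,5.9,12,f0,Rm=Rz(AR))
env.dwell(0.3); s=readout.observe(); g=F()-f0; print(g,g@ROW, s['t'])
E
```

```text
31.32 cmd 31.00 act 30.85 F 4.90
31.73 cmd 31.20 act 30.84 F 5.64
32.12 cmd 31.40 act 30.88 F 6.00
[ 1.59550182  5.81648855 -0.72337364] 6.026742633432048 32.425
```

```bash
python3 - <<'E'
from h import *
p=WH2+OFF*ROW; f0=np.load('f1.npy')
a,f=press(p,.092,.0316,.0002,6.4,2,f0,Rm=Rz(AR))
env.dwell(0.4); s=readout.observe(); g=F()-f0; print(g,g@ROW, s['t'])
snap('wrist','w_w2')
q=p-(.0308-.007)*ROW
env.servo_line([q[0],q[1],.092],vel=0.02)
env.servo_line([q[0],q[1],.150],vel=0.08)
q=q+0.00*ROW+.06*np.array([ROW[1],-ROW[0],0])
env.move_pose([q[0],q[1],.22],Rz(AR)); env.dwell(.3)
s,im,d=snap('wrist','w_r3'); print(s['t'],s['tool_pos'],s['force'])
rowmeas('w_r3')
E
```

```text
32.91 cmd 31.60 act 30.92 F 6.57
[ 1.86299334  6.25726357 -1.03650474] 6.516674214029168 33.3083
35.6167 [0.63281736 0.15091569 0.21919435] [ 1.05161243 -0.29287065 -0.85582917]
[158. 135.] 5969 along lo/hi -22.6 23.0 rect [46.7 58.7] 77.0 c [550.6  57.6]
[245. 136.] 2327 along lo/hi 48.6 70.6 rect [22.4 47.4] 76.9 c [563.9 115.3]
[315. 136.] 2289 along lo/hi 96.4 117.9 rect [21.8 47.3] 77.0 c [574.6 161.6]
```

View pics/w_r3.png

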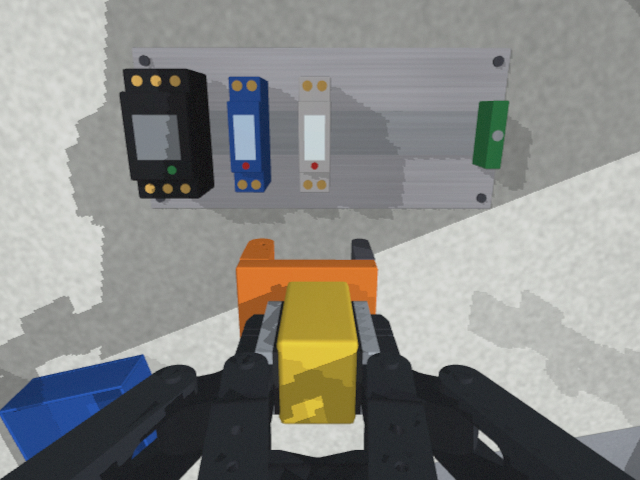

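Both gaps now measure about 25.7 mm, and blue hasn't moved (48.6–70.6 now, 48.5–70.2 before). Next, put the gauge back at the mat's centre.

```bash
python3 - <<'E'
from h import *
z=np.load('w_gau.npz');M=mod('wrist',z)
C=np.array([ray(M,u,v,.003) for u,v in [(240,118),(380,84),(405,230),(278,258)]])
print(C.round(4), [np.linalg.norm(C[i]-C[i-1]).round(4) for i in range(4)]); c=C.mean(0)
print('centre',c,'start dist',np.linalg.norm(c[:2]-GP))
g=c[:2]*.7+GP*.3
env.move_pose([*g,0.12],Rz(AG)); env.dwell(.2); f0=F()
env.servo_line([*g,0.060],vel=0.1)
h=env.servo_line([*g,0.0475],vel=0.02,f_stop=3)
s=readout.observe();print(h,s['t'],s['tool_pos'],s['force']-f0)
snap('wrist','w_p0')
E
```

```text
[[ 0.488  -0.3145  0.003 ]
 [ 0.4814 -0.1871  0.003 ]
 [ 0.6178 -0.1802  0.003 ]
 [ 0.6249 -0.3078  0.003 ]] [np.float64(0.137), np.float64(0.1275), np.float64(0.1366), np.float64(0.1278)]
centre [ 0.55302476 -0.24737785  0.003     ] start dist 0.018941397990890663
True 38.775 [ 0.55767586 -0.25057399  0.04978961] [-0.11479347  0.55341379  6.02823147]
```

View pics/w_p0.png

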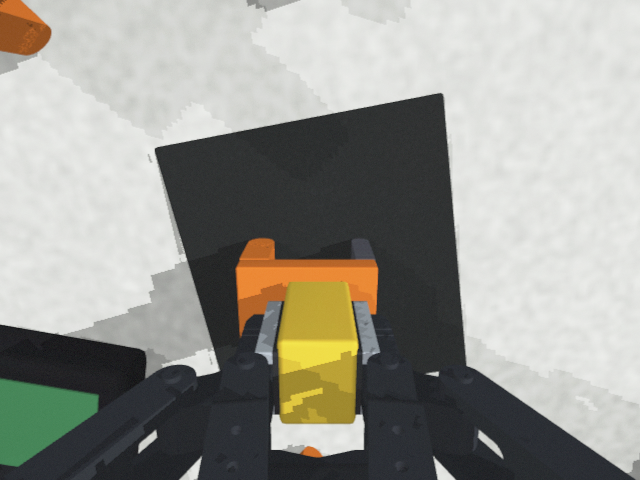

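The legs touched down at TCP z = 0.0498, the same height as at the grasp. The gauge stands in the middle of the mat, which measures 137×128 mm against 140×130 given. Releasing, retreating and checking.

```bash
python3 - <<'E'
from h import *
fingers.command_gripper(0.06)
s=readout.observe(); p=s['tool_pos']; print(s['t'],s['gripper_width'])
env.servo_line([p[0],p[1],0.14],vel=0.1)
env.servo_line([p[0],p[1],0.25],vel=0.2); env.dwell(.3)
s,im,d=snap('wrist','w_end'); print(s['t'],s['tool_pos'])
snap('top','t_end')
M=mod('wrist',s);P=cloud(M,d);hsv=cv2.cvtColor(im,cv2.COLOR_RGB2HSV)
box=np.zeros(d.shape,bool);box[150:270,240:400]=1
for n,lo,hi,zz in [('handle',(22,100,60),(36,255,255),.087),('bridge',(5,120,50),(20,255,255),.041)]:
    m=(cv2.inRange(hsv,lo,hi)>0)&box&(abs(P[...,2]-zz)<.005)
    v,u=np.nonzero(m);Q=np.array([ray(M,a,b,zz)[:2] for a,b in zip(u,v)]);r=cv2.minAreaRect((Q*1000).astype(np.float32));print(n,len(u),np.round(r[0],1),np.round(r[1],1),round(r[2],1),'z',np.percentile(P[m][:,2],[5,50,95]).round(4))
E
```

```text
39.2667 0.059852461759154006
41.3333 [ 0.55654875 -0.25024562  0.24898716]
handle 1205 [ 557.3 -250.6] [23.7 30.3] 83.1 z [0.085  0.0864 0.0877]
bridge 1765 [ 557.2 -255. ] [55.8 39.5] 83.1 z [0.0393 0.0405 0.0418]
```

View pics/w_end.png

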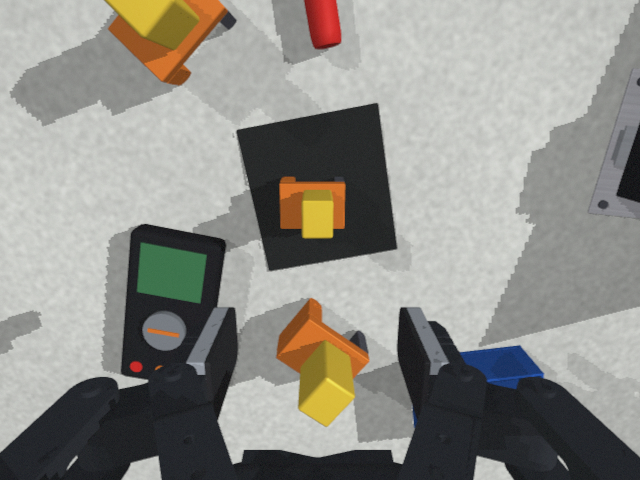

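View pics/t_end.png

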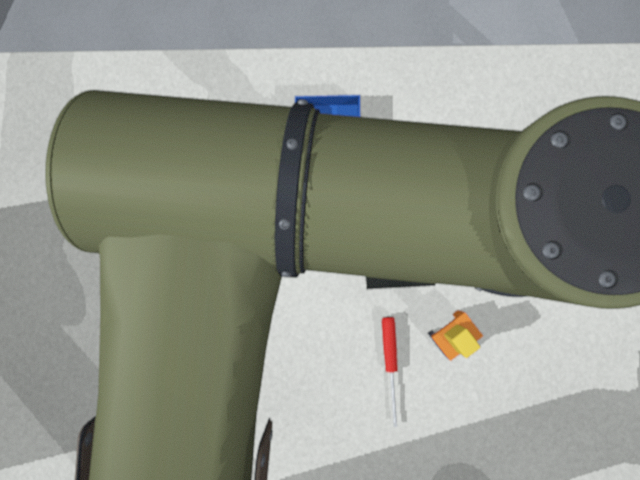

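The gauge stands upright at (557,−251), about 5 mm from the mat's centre, with its top at 0.0864 m. The fingers are clear, and the bystanders and look-alikes look undisturbed. Handing in.

```bash
python3 -c "
from bench import workorder,readout
print(workorder.job_done()); print(readout.observe()['t'])"
```

```text
the job is handed in; nothing more can be done
None
the job is handed in; nothing more can be done
```

I set both gaps with the small gauge from the mat, stood it back on the mat, and handed the job in at about 41 s of the 67 s allowed; no verdict was reported.

- **Blue relay:** I drew it up until the orange leg bore on the supply, and held it at 7–10 N total. The first force stop relaxed back to zero, so I pressed again in small steps. The relay drags at about 3.9 N, which leaves roughly 3–6 N on the supply.
- **White relay:** I drew it up until the orange leg bore on the blue relay, and held it at 6.0–6.5 N total, so about 2–2.6 N bore on the blue relay. The wrist images show that the blue relay did not shift.
- **Final checks:**
  - **Gaps:** Edge measurements give about 25.6 mm and 25.8 mm. Distances between relay centres read slightly lower, about 25.2 and 25.5 mm, still within 26 ± 1.5 mm.
  - **Gauge:** It is upright about 5 mm from the mat's centre, and the fingers are clear of it.
  - **Bystanders:** Those visible in the last pictures look unmoved, but the arm hid most of the final top view. I judged them by eye and did not measure them.

The split of forces between the supply and the relays is worked out from the drag force; I could not measure each contact separately.

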